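# Return the stray long nut to the dial-covered parts carousel

## Task

A long coupling nut has been left standing on the bench. Turn the clear dial cover of the slanted parts carousel until its opening lies squarely over the compartment that holds the other long nuts, then put the nut in with them through the opening and leave the cover standing there. Do not disturb the tape measure, the spray bottle or the marker.

Things in the scene. Friction and masses are not known exactly. Their poses are not given: they have to be found in the camera images.
- stand: Orange tube stand, fixed on the bench, that holds the tray so that the dial axis leans 30 deg from vertical, sideways, roughly towards the robot's right (-y). Origin: on the bench, 100 mm straight below the centre of the tray's underside. Its x axis points level, towards the dial's upper side.
- tray: Round grey tray, 260 mm across, 50 mm tall, clamped fast. Origin: centre of its underside; z: the dial axis, out of the tray's face; x: towards the middle of the wanted compartment. Five 72 deg compartments round a 30 mm radius hub, dividers 4 mm thick, floor at z = 6 mm. Stock fixed in it, by growing angle from x: two long nuts, short hexagon nuts, washers, square blocks, round bushings.
- slot (a point): Middle of the wanted compartment (with the long nuts): 80 mm from the dial axis, 18 mm above the compartment floor (tray z = 24 mm); axes as tray. The two stock nuts there lie along the outer wall, 22 mm high; from 30 to 94 mm from the axis the floor is free.
- hub (a point): Centre of the cover's top face, on the dial axis, 56 mm above the tray's underside; axes turn with the cover (x to the opening, z the dial axis). The cover is a clear round sheet 260 mm across, 4 mm thick; it turns either way about the axis, without stops or detents, with light friction (0.12 N m, 1.2 N at the knob), and stays where it is left. A small steel nut, 10 mm high, sits here.
- opening (a point): Middle of the cover's opening, on its top face, 80 mm from the dial axis: a 56 deg sector from 38 to 118 mm from the axis, about 75 mm wide here and 80 mm long radially, edged by a grey lip 3 mm high above the sheet. x points outwards from the axis. It is squarely placed when it lies in the same direction from the dial axis as slot.
- knob (a point): Middle of the cover's black finger knob, opposite the opening, 100 mm from the dial axis: a round post 18 mm in diameter, 24 mm tall from the sheet along the dial axis (this point is 12 mm above the sheet), on a foot 24 mm wide and 3 mm high. It can turn within the fingers that hold it.
- nut_center (a point): Middle of the loose long nut: plain steel hexagon, 22 mm across flats, 42 mm long, about 85 g, standing upright on the bench; this point is 21 mm above the bench. z: the nut's axis; one pair of flats is square to x, the others follow every 60 deg.
- tape_measure: White and blue tape measure, 70 x 62 mm and 32 mm high, lying on the bench. Origin: centre of its underside. To be left alone.
- spray_bottle: White trigger spray bottle with a yellow band, 90 mm across and 205 mm tall, standing on the bench. Origin: centre of its underside. To be left alone.
- marker: Black marker pen, 140 mm long and 13 mm thick, lying on the bench along its x axis. Origin: centre of its underside. To be left alone.

How it is judged (in metres and radians):
On the way, in this order (a step that is already met when the one before it is completed fails the run):
1. the opening stands squarely over the compartment of the long nuts (x of opening in the frame of tray above 0.07 m and y of opening in the frame of tray between -0.009 and 0.009 m), for 0.3 s.
2. the loose nut is inside that compartment, below the cover (distance between nut_center and slot below 0.06 m and z of nut_center in the frame of tray below 0.048 m), for 0.2 s.
At the end, for the whole second after the job is handed in: The middle of the opening lies within 9 mm sideways (6.5 deg) of the middle line of the wanted compartment, and the loose nut lies in that compartment below the cover: its centre within 60 mm of slot and less than 48 mm above the tray's underside along the dial axis (all of step 1 and all of step 2); the robot touches nothing.
It fails at once if the tape measure is moved by more than 25 mm (distance of tape_measure from where it was at the start of the episode above 0.025 m).
It fails at once if the spray bottle is moved by more than 25 mm (distance of spray_bottle from where it was at the start of the episode above 0.025 m).
It fails at once if the marker is moved by more than 25 mm (distance of marker from where it was at the start of the episode above 0.025 m).
It also fails if it takes over 58 s, if anything falls off the work surface, if the arm or the gripper's body presses on something with over 40 N, if the wrist force passes 120 N, or if a joint passes its speed limit or range.

## Robot

A 7-joint arm with a two-finger parallel gripper is mounted at the origin on the work surface. World frame = base frame: x ahead of the robot, y to its left, z up, the work surface at z = 0. Lengths are in m, angles in degrees, forces in N, time in s.
With the tool pointing down it reaches from about 0.425 to 0.875 m from the base axis. Payload 4.7 kg.
Tool frame: the origin (TCP) lies midway between the tips of the shut fingers; the grasp point (between the pads) lies env.grip_point_offset behind it (env.grip_point_offset is the distance from the TCP to the grasp point, in m); z points along the fingers, y is the line along which they close (so a half turn about z gives the same grasp; the last joint's range is limited). The gripper opens to 87 mm and grips with 3 to 60 N. Pads are 19 mm wide; open, the fingers measure 117 mm over their backs; the gripper's body (75 mm by 190 mm) begins 51 mm behind the grasp point.
Start: joints at [-67.145, 18.392, -4.016, 83.108, 1.295, 78.541, -3.26], TCP at [0.244, 0.602, 0.223] pointing down, gripper open.
Joint ranges: [-163.93, 163.93], [-17.29, 119.83], [-79.2, 71.16], [3.27, 140.29], [-89.18, 269.18], [5.43, 117.66], [-154.24, 154.24]. Speed limits (degrees/s): [147.25, 147.25, 180, 180, 180, 180, 180].

## Interface

Orientations are given as [roll, pitch, yaw] about the fixed x, y, z axes, in that order (R = Rz(yaw) Ry(pitch) Rx(roll)).
In Python, from cell import env gives the robot as it stands.
- The arm moves only by the shell command python3 -m creep 'ROWS' [FORCE]. ROWS is a JSON object of lists of equal length, an entry for each row: "translation": the shift along the tool's x, y, z in units of 0.08 m (1.0 is 0.08 m), a list of three; "turn": the turn, a rotation vector about the tool's x, y, z in units of 180 degrees (1.0 is 180 degrees), a list of three; "grip": the opening, from 0 (shut) to 1 (fully open). In form: {"translation": [[x, y, z], ...], "turn": [[ax, ay, az], ...], "grip": [grip, ...]}. A call has 1 to 5 rows; each row shifts and turns the commanded pose from where the row before left it, along the tool's axes as they then stand; what a row does not reach is not made up. A row lasts 1/8 s, in which the tool goes at most 62.5 mm and 10.7 degrees, less where a joint would pass 70% of its speed; a pose out of reach is approached as far as the arm can. A call with a number of a shift or a turn outside -1 to 1 is refused whole. A call with a gripper value outside its range is refused whole. The fingers move at their own pace and stop on an object; FORCE is the grip in N (left out, the last holds). Time passes only in rows, so rows that do not move let the fingers close. It gives the time, the measured TCP pose, the force, the opening and the grip force at its end, in the units of the state.
- env.get_obs(): the state, without advancing time (a new reading comes with each control period).
- env.read_camera(name): name is "scene" or "top" or "wrist"; returns a dict with "frame" (384x512x3 uint8, red, green, blue), "z_map" (384x512 float32, m along the optical axis (not along the pixel's ray), 0 where there is no reading), "K" (3x3 intrinsics, pixels), "D" ([k1, k2, p1, p2, k3] as OpenCV has them; the pictures are not rectified), "rvec" (rotation vector, rad) and "tvec" (3), from world to camera coordinates, as OpenCV has them. Camera axes: x right, y down, z forward; pixel columns grow to the right and rows downward; lengths in m; the calibration is good to about 2 mm. A picture is of the moment at which its call begins.
- env.sign_off(): hands the job in; it is judged then, once.
The state is a dict: "time_s": time; "qpos": joint angles; "joint_velocities": joint speeds; "effort": joint torques, N m; "tool_pos": TCP position; "tool_rot": TCP orientation; "force": force on the tool from outside, world axes, zero at the start; "wrist_torque": the same for the moment, N m; "grip_width": finger opening in m; "grasp_force": force on a finger pad.
Only numpy, scipy, OpenCV 4.12 (cv2) and the standard library are available. Lean on these libraries where they do the work, as an engineer would, in place of code of your own. Each camera call takes 0.05 s, during which the arm holds its last target. There are 200 camera calls.

## Working session

There is one attempt and no reset: what is moved stays moved. The work goes in short steps, Python scripts to look and compute and a shell command to move; the robot and the scene stay as the last step left them, time stands still between calls to the robot, and variables do not carry over. Pictures are saved under pics/ and viewed, at most 10 in all, crops included, and the job is handed in when it is done.

```bash
mkdir -p pics; ls; cat > h.py <<'E'
import numpy as np, cv2
from scipy.spatial.transform import Rotation as R
from cell import env
def cam(n):
    c=env.read_camera(n); c['R']=cv2.Rodrigues(np.array(c['rvec'],float))[0]; c['t']=np.array(c['tvec'],float).ravel(); return c
def ray(c,uv):
    p=cv2.undistortPoints(np.array(uv,float).reshape(-1,1,2),c['K'],np.array(c['D'],float)).reshape(-1,2)
    d=np.c_[p,np.ones(len(p))]@c['R']; return -c['R'].T@c['t'],d
def depth_pt(c,uv):
    o,d=ray(c,uv); uv=np.array(uv,int).reshape(-1,2); z=c['z_map'][uv[:,1],uv[:,0]]; return o+d*z[:,None]
def plane(c,uv,n,k):
    o,d=ray(c,uv); n=np.array(n,float); return o+d*((k-o@n)/(d@n))[:,None]
def proj(c,P):
    return cv2.projectPoints(np.array(P,float).reshape(-1,1,3),np.array(c['rvec'],float),c['t'],c['K'],np.array(c['D'],float))[0].reshape(-1,2)
def cloud(c):
    v,u=np.mgrid[0:384,0:512]; uv=np.c_[u.ravel(),v.ravel()]
    return depth_pt(c,uv).reshape(384,512,3)
def save(n,im): cv2.imwrite('pics/'+n+'.png',im[:,:,::-1])
E
python3 - <<'E'
from h import *
a=cam('scene');b=cam('top')
save('s0',np.vstack([a['frame']]));save('t0',b['frame'])
import pickle;pickle.dump((a,b),open('c0.pkl','wb'))
print(env.grip_point_offset, env.get_obs())
for c in(a,b):print(-c['R'].T@c['t'],c['K'][0,0])
E
```

```text
pics
0.0187 {'time_s': 0.1, 'qpos': array([-67.14323194,  18.43364609,  -4.01683146,  83.16800948,
         1.29583047,  78.54044684,  -3.26153181]), 'joint_velocities': array([ 0.05078872, -0.13599053, -0.06970734, -0.10719277,  0.02872916,
        0.05642452, -0.04728043]), 'effort': array([-2.87161288e-05, -4.92570269e+01, -4.05793833e-01, -3.13399708e+01,
       -6.41425769e-02,  3.94825742e-02,  7.47298168e-05]), 'tool_pos': array([0.24386094, 0.60198925, 0.22158343]), 'tool_rot': array([-1.79903181e+02,  5.86364294e-03,  1.57952701e+02]), 'force': array([-0.16014312,  0.23992254,  0.35227451]), 'wrist_torque': array([ 0.03622918, -0.01072425,  0.0051813 ]), 'grasp_force': 0.0, 'grip_width': 0.08675236807742755}
[ 1.18296818 -0.72504612  0.93179113] 416.5414571729123
[ 0.29340485 -0.08788761  1.4645788 ] 452.09986696558525
```

View pics/s0.png

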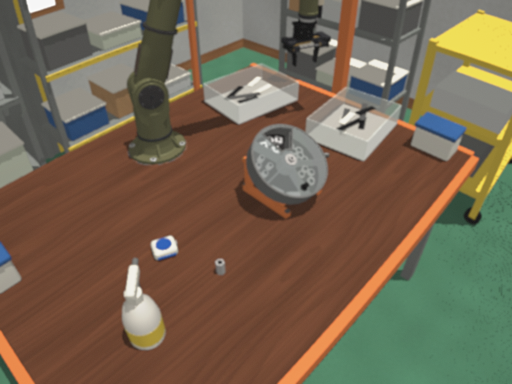

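View pics/t0.png

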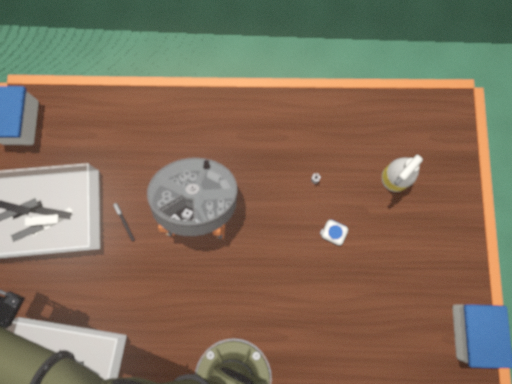

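The scene view shows the dial at about (288,163), the nut at (220,267), the tape at (164,247) and the spray bottle at (143,320). In the top view the dial is at (192,195), its knob near (207,163), the nut at (316,178), the tape at (335,232) and the marker at (123,222).

```bash
python3 - <<'E'
from h import *
import pickle
a,b=pickle.load(open('c0.pkl','rb'))
f=lambda c,x0,y0,w,h,k:cv2.resize(c['frame'][y0:y0+h,x0:x0+w],None,fx=k,fy=k,interpolation=cv2.INTER_CUBIC)
A=f(a,238,115,100,100,4);B=f(b,142,147,100,100,4)
save('d0',np.hstack([A,B]))
for n,uv in dict(nut=(316,177),tape=(335,232),spray=(400,175),marker=(123,222),hub=(193,189),tray1=(160,190),tray2=(225,190),knob=(207,163)).items(): print(n,depth_pt(b,[uv]).round(3))
# dial plane fit using scene cloud and top cloud
for c in(a,b):
    P=cloud(c).reshape(-1,3)
    print(proj(c,[[0.5,0,0]]))
P=cloud(b); m=(P[...,2]>0.08)&(P[...,2]<0.3); m[:150]=0;m[240:]=0;m[:,:140]=0;m[:,245:]=0
Q=P[m];print(len(Q),Q.mean(0),Q.min(0),Q.max(0))
# ransac plane, 30deg tilt
rng=np.random.default_rng(0);best=0
for i in range(2000):
    s=Q[rng.choice(len(Q),3,False)];n=np.cross(s[1]-s[0],s[2]-s[0]);l=np.linalg.norm(n)
    if l<1e-5: continue
    n/=l;n*=np.sign(n[2])
    if abs(np.degrees(np.arccos(n[2]))-30)>3: continue
    k=(abs((Q-s[0])@n)<0.002).sum()
    if k>best: best=k;bn=n;bk=n@s[0];
i=abs(Q@bn-bk)<0.003;S=Q[i];c0=S.mean(0);n=np.linalg.svd(S-c0)[2][2];n*=np.sign(n[2])
print(best,n,n@c0,np.degrees(np.arccos(n[2])),c0)
E
```

```text
nut [[ 0.623 -0.257  0.043]]
tape [[ 0.447 -0.316  0.035]]
spray [[ 0.594 -0.476  0.206]]
marker [[0.474 0.364 0.009]]
hub [[0.555 0.119 0.16 ]]
tray1 [[0.552 0.218 0.153]]
tray2 [[0.556 0.026 0.146]]
knob [[0.644 0.085 0.123]]
[[250.16747774 206.16868864]]
[[236.02861307 215.64187463]]
5648 [0.53467492 0.12034054 0.15043783] [ 0.41828164 -0.00795215  0.08001637] [0.67106752 0.25485067 0.21894185]
2664 [ 0.5020815  -0.02366529  0.86449646] 0.4044593478153551 30.174743081081495 [0.55683931 0.11917096 0.14771703]
```

View pics/d0.png

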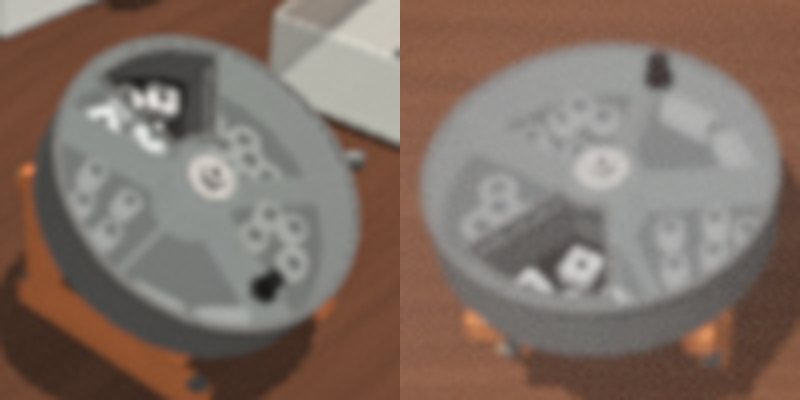

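The crops show the cover's opening over the square blocks, at the side nearest the robot. The knob is at (206,164) in top and (304,186) in scene. The wanted compartment, with the two long nuts, is right of the knob at about (214,176) and (225,184) in top. I triangulate these next.

```bash
cat >> h.py <<'E'
def tri(a,ua,b,ub):
    oa,da=ray(a,[ua]);ob,db=ray(b,[ub]);da=da[0];db=db[0]
    s=np.linalg.lstsq(np.c_[da,-db],ob-oa,rcond=None)[0]; p,q=oa+s[0]*da,ob+s[1]*db
    return (p+q)/2,np.linalg.norm(p-q)
def go(p,ydir,zdir=(0,0,-1)):
    "report turn (deg rotvec, tool) and translation (units, in target tool axes) to bring TCP to p with given y,z axes"
    o=env.get_obs();R0=R.from_euler('xyz',o['tool_rot'],degrees=True)
    z=np.array(zdir,float);z/=np.linalg.norm(z);y=np.array(ydir,float);y-=z*(y@z);y/=np.linalg.norm(y)
    for s in(1,-1):
        M=np.c_[np.cross(s*y,z),s*y,z];rv=(R0.inv()*R.from_matrix(M)).as_rotvec()
        d=np.array(p)-o['tool_pos']
        print('sign',s,'turn units',(rv/np.pi).round(4),'trans in final axes',(M.T@d/.08).round(3),'in present axes',(R0.as_matrix().T@d/.08).round(3))
E
python3 - <<'E'
from h import *
import pickle
a,b=pickle.load(open('c0.pkl','rb'))
T={}
for n,ua,ub in [('hub',(291,159),(192,188.75)),('knob',(304.5,186.25),(206.25,164.5)),('n1',(278,188.75),(214,175.75)),('n2',(294.25,193.75),(225.25,184.5)),('n1s',(294.25,193.75),(214,175.75)),('n2s',(278,188.75),(225.25,184.5)),('nut',(220,267),(316,178.5))]:
    T[n],e=tri(a,ua,b,ub);print(n,T[n].round(4),round(e,4))
n=np.array([.5021,-.0237,.8645]);n/=np.linalg.norm(n)
ex=np.array([-1,0,0])-n*(-n[0]);ex/=np.linalg.norm(ex);ey=np.cross(n,ex)
for k,v in T.items():
    d=v-T['hub'];x,y,z=d@ex,d@ey,d@n;print(k,'r',np.hypot(x,y).round(3),'ang',np.degrees(np.arctan2(y,x)).round(1),'h',z.round(3))
E
```

```text
hub [0.5584 0.1244 0.1523] 0.0032
knob [0.643  0.0896 0.111 ] 0.0013
n1 [0.5956 0.0501 0.1052] 0.0377
n2 [0.6057 0.0499 0.0779] 0.0514
n1s [0.6175 0.0704 0.0771] 0.007
n2s [0.5838 0.0315 0.1029] 0.0058
nut [ 0.623  -0.2577  0.0253] 0.0043
hub r 0.0 ang 0.0 h 0.0
knob r 0.1 ang 159.0 h 0.008
n1 r 0.093 ang 126.0 h -0.02
n2 r 0.109 ang 135.3 h -0.039
n1s r 0.104 ang 147.5 h -0.034
n2s r 0.105 ang 115.8 h -0.028
nut r 0.402 ang 106.5 h -0.068
```

```bash
cat >> h.py <<'E'
n=np.array([.5021,-.0237,.8645]);n/=np.linalg.norm(n)
ex=np.array([-1,0,0])-n*(-n[0]);ex/=np.linalg.norm(ex);ey=np.cross(n,ex)
lev=np.array([.047,.999,0]); C=np.array([.5584,.1244,.1523])-.0045*n
zt=-np.array([np.sin(np.radians(20)),-.016,np.cos(np.radians(20))])
def onc(r,ang,h): t=np.radians(ang);return C+r*(np.cos(t)*ex+np.sin(t)*ey)+h*n
E
python3 - <<'E'
from h import *
p=onc(.1,159,.008)-zt*.09;print(p)
go(p,lev,zt)
E
```

```text
[0.67167643 0.08833828 0.19205911]
sign 1 turn units [ 0.0183  0.1101 -0.1065] trans in final axes [-5.429 -6.162 -1.585] in present axes [-7.367 -3.943  0.376]
sign -1 turn units [ 0.1552 -0.0258  0.8801] trans in final axes [ 5.429  6.162 -1.585] in present axes [-7.367 -3.943  0.376]
```

```bash

python3 -m creep '{"translation":[[0,0,-0.6],[-0.3,-0.15,-0.6],[-0.65,-0.35,0],[-0.65,-0.35,0],[-0.65,-0.35,0]],"turn":[[0,0,0],[0,0,0],[0,0,0],[0,0,0],[0,0,0]],"grip":[1,1,1,1,1]}' 20
python3 -m creep '{"translation":[[-0.65,-0.35,0],[-0.65,-0.35,0],[-0.65,-0.35,0],[-0.65,-0.35,0],[-0.65,-0.35,0]],"turn":[[0,0,0],[0,0,0],[0,0,0],[0,0,0],[0,0,0]],"grip":[1,1,1,1,1]}'
python3 -m creep '{"translation":[[0,0,0],[0,0,0],[0,0,0],[0,0,0],[0,0,0]],"turn":[[0.005,0.028,-0.027],[0.005,0.028,-0.027],[0.004,0.027,-0.026],[0.004,0.027,-0.026],[0,0,0]],"grip":[1,1,1,1,1]}'
python3 - <<'E'
from h import *
p=onc(.1,159,.008)-zt*.09;go(p,lev,zt);print(env.get_obs()['qpos'])
E
```

```text
time_s: 0.72
tool_pos: [0.3757, 0.4442, 0.3182]
tool_rot: [-180.0, 0.0, 158.0]
force: [0.0, -0.2, -0.5]
grip_width: 0.087
grasp_force: 0.0
time_s: 1.35
tool_pos: [0.564, 0.217, 0.3183]
tool_rot: [-180.0, -0.0, 158.0]
force: [0.5, 0.9, -0.1]
grip_width: 0.0873
grasp_force: 0.0
time_s: 1.98
tool_pos: [0.564, 0.2181, 0.3158]
tool_rot: [-180.0, -20.2, 177.1]
force: [0.3, 0.4, 0.5]
grip_width: 0.0866
grasp_force: 0.0
sign 1 turn units [ 0.0003 -0.0008 -0.0012] trans in final axes [-1.865 -1.556  0.968] in present axes [-1.873 -1.55   0.961]
sign -1 turn units [-1.300e-03 -5.000e-04  9.988e-01] trans in final axes [1.865 1.556 0.968] in present axes [-1.873 -1.55   0.961]
[-27.8359032   26.78787346  13.62516138  64.56619037 -12.68538635
 108.40045588  70.49118409]
```

```bash
python3 - <<'E'
from h import *
c=cam('wrist');save('w1',c['frame']);import pickle;pickle.dump(c,open('w1.pkl','wb'))
print(proj(c,[C,onc(.1,159,.024),onc(.08,132,0),onc(.08,339,0)]).round(0), -c['R'].T@c['t'])
E
```

```text
[[163. 225.]
 [141. 309.]
 [120. 268.]
 [179. 157.]] [0.54888167 0.21880335 0.49303704]
```

View pics/w1.png

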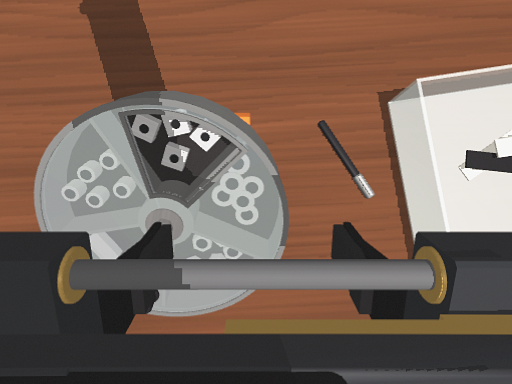

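The wrist view shows the hub at (163,222), 3 px from its projection. The opening lies over the square blocks between about (120,112) and (240,150), and the marker is off to the right at (345,160). The model agrees, so I go for the knob.

```bash

python3 -m creep '{"translation":[[-0.5,-0.4,0.2],[-0.5,-0.4,0.2],[-0.5,-0.4,0.2],[-0.37,-0.35,0.36],[0,0,0.3]],"turn":[[0,0,0],[0,0,0],[0,0,0],[0,0,0],[0,0,0]],"grip":[1,1,1,1,1]}'
python3 -m creep '{"translation":[[0,0,0.3],[0,0,0.25],[0,0,0.2],[0,0,0.07],[0,0,0]],"turn":[[0,0,0],[0,0,0],[0,0,0],[0,0,0],[0,0,0]],"grip":[1,1,1,1,1]}'
python3 - <<'E'
from h import *
go(onc(.1,159,.008),lev,zt);print(env.get_obs()['qpos'])
c=cam('wrist');save('w2',c['frame'])
E
```

```text
time_s: 2.65
tool_pos: [0.6635, 0.0855, 0.1703]
tool_rot: [-179.9, -20.0, 176.8]
force: [-0.9, 1.4, 0.1]
grip_width: 0.0872
grasp_force: 0.0
time_s: 3.28
tool_pos: [0.6408, 0.0912, 0.1112]
tool_rot: [179.9, -20.0, 177.2]
force: [-0.4, -0.6, 0.1]
grip_width: 0.0872
grasp_force: 0.0
sign 1 turn units [ 0.0009  0.0004 -0.0004] trans in final axes [-0.018 -0.018  0.043] in present axes [-0.017 -0.018  0.043]
sign -1 turn units [ 6.000e-04 -1.400e-03  9.996e-01] trans in final axes [0.018 0.018 0.043] in present axes [-0.017 -0.018  0.043]
[-17.96579947  38.0382699   15.48738805  71.64586238 -11.90098581
  91.46910249  85.02041549]
```

View pics/w2.png

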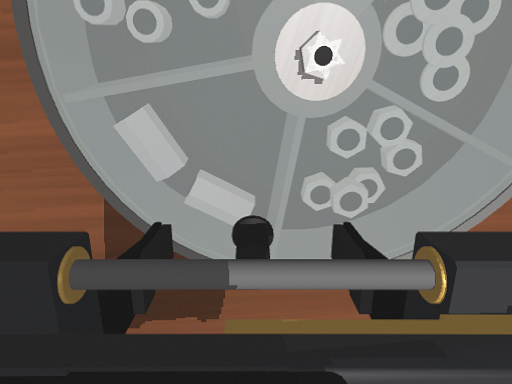

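The knob, at (253,235), sits between the fingers. The wanted compartment's two dividers are plain to see, one from (70,98) to (252,62) and one from (298,118) to (275,215). I take the compartment direction from them and close the grip.

```bash

python3 -m creep '{"translation":[[0,0,0],[0,0,0],[0,0,0],[0,0,0],[0,0,0]],"turn":[[0,0,0],[0,0,0],[0,0,0],[0,0,0],[0,0,0]],"grip":[0,0,0,0,0]}' 8
python3 - <<'E'
from h import *
c=cam('wrist')
for h in(-.004,-.008):
  P=plane(c,[(70,98),(252,62),(298,118),(275,215)],n,n@C+h)-C
  q=np.c_[P@ex,P@ey];print((q*1000).round(1).tolist(),np.degrees(np.arctan2(q[:,1],q[:,0])).round(1))
  for i in(0,2):
    j=i+1 if i==2 else 0; k=1 if i==0 else 2; d=q[j]-q[k];print('dir',np.degrees(np.arctan2(d[1],d[0])).round(1))
p=env.get_obs();d=p['tool_pos']-C;print('ang',np.degrees(np.arctan2(d@ey,d@ex)),d@n,np.hypot(d@ex,d@ey),p['grip_width'])
E
```

```text
time_s: 3.95
tool_pos: [0.6408, 0.091, 0.1108]
tool_rot: [179.9, -20.0, 177.2]
force: [0.8, 0.6, -0.3]
grip_width: 0.0451
grasp_force: 0.0
[[-13.4, 118.0], [-2.0, 29.5], [-29.1, 8.1], [-84.3, 20.8]] [ 96.5  93.9 164.4 166.1]
dir 97.4
dir 167.0
[[-14.0, 120.2], [-2.3, 29.5], [-30.1, 7.6], [-86.7, 20.6]] [ 96.7  94.5 165.9 166.6]
dir 97.4
dir 167.0
ang 159.38047887128204 0.010770165385557428 0.09789822722356324 0.04112195016931532
```

```bash

python3 -m creep '{"translation":[[0,0,0],[0,0,0],[0,0,0],[0,0,0],[0,0,0]],"turn":[[0,0,0],[0,0,0],[0,0,0],[0,0,0],[0,0,0]],"grip":[0,0,0,0,0]}' 8
python3 - <<'E'
from h import *
o=env.get_obs();M=R.from_euler('xyz',o['tool_rot'],degrees=True).as_matrix()
p=o['tool_pos'];d=p-C;a0=np.degrees(np.arctan2(d@ey,d@ex));r=np.hypot(d@ex,d@ey);h=d@n;print(a0,r,h,o['grip_width'],o['grasp_force'])
a0=159.4;N=24
A=np.linspace(a0,a0+152.2,N+1);Q=np.array([onc(r if r>.09 else .098,x,h) for x in A])
print(((np.diff(Q,axis=0)@M)/.08).round(3).tolist())
E
```

```text
time_s: 4.62
tool_pos: [0.6408, 0.0912, 0.1109]
tool_rot: [179.9, -20.0, 177.2]
force: [-0.6, -0.8, 0.3]
grip_width: 0.0175
grasp_force: 8.0
159.4308121122494 0.097796881473891 0.010807042241077985 0.01745042899079794 7.99991747328022
[[-0.033, 0.131, 0.006], [-0.018, 0.134, 0.004], [-0.004, 0.135, 0.001], [0.011, 0.135, -0.002], [0.026, 0.133, -0.004], [0.04, 0.129, -0.007], [0.054, 0.124, -0.009], [0.067, 0.117, -0.012], [0.079, 0.109, -0.014], [0.09, 0.099, -0.016], [0.101, 0.088, -0.018], [0.11, 0.077, -0.019], [0.117, 0.064, -0.021], [0.124, 0.05, -0.022], [0.128, 0.036, -0.023], [0.131, 0.022, -0.024], [0.133, 0.007, -0.024], [0.133, -0.008, -0.024], [0.131, -0.023, -0.024], [0.128, -0.038, -0.023], [0.123, -0.052, -0.022], [0.116, -0.065, -0.021], [0.109, -0.078, -0.02], [0.1, -0.09, -0.018]]
```

```bash

python3 -m creep '{"translation":[[-0.033,0.131,0.006],[-0.018,0.134,0.004],[-0.004,0.135,0.001],[0.011,0.135,-0.002],[0.026,0.133,-0.004]],"turn":[[0,0,0],[0,0,0],[0,0,0],[0,0,0],[0,0,0]],"grip":[0,0,0,0,0]}' 12
python3 -m creep '{"translation":[[0.04,0.129,-0.007],[0.054,0.124,-0.009],[0.067,0.117,-0.012],[0.079,0.109,-0.014],[0.09,0.099,-0.016]],"turn":[[0,0,0],[0,0,0],[0,0,0],[0,0,0],[0,0,0]],"grip":[0,0,0,0,0]}'
python3 - <<'E'
from h import *
o=env.get_obs();M=R.from_euler('xyz',o['tool_rot'],degrees=True).as_matrix()
d=o['tool_pos']-C;print(np.degrees(np.arctan2(d@ey,d@ex)),np.hypot(d@ex,d@ey),d@n,o['qpos'])
E
```

```text
time_s: 5.25
tool_pos: [0.6447, 0.1454, 0.1101]
tool_rot: [179.9, -20.0, 177.3]
force: [1.0, -2.8, -1.2]
grip_width: 0.0174
grasp_force: 12.0
time_s: 5.88
tool_pos: [0.6232, 0.1923, 0.1238]
tool_rot: [179.9, -20.0, 177.2]
force: [2.1, -3.0, -0.1]
grip_width: 0.0169
grasp_force: 12.0
-136.72086454596302 0.09788192420452078 0.010812005288670174 [-24.40422978  37.44210184  13.66146011  70.78283182 -13.41033377
  92.19428101  76.95037271]
```

```bash

python3 -m creep '{"translation":[[0.101,0.088,-0.018],[0.11,0.077,-0.019],[0.117,0.064,-0.021],[0.124,0.05,-0.022],[0.128,0.036,-0.023]],"turn":[[0,0,0],[0,0,0],[0,0,0],[0,0,0],[0,0,0]],"grip":[0,0,0,0,0]}'
python3 -m creep '{"translation":[[0.131,0.022,-0.024],[0.133,0.007,-0.024],[0.133,-0.008,-0.024],[0.131,-0.023,-0.024],[0.128,-0.038,-0.023]],"turn":[[0,0,0],[0,0,0],[0,0,0],[0,0,0],[0,0,0]],"grip":[0,0,0,0,0]}'
python3 -m creep '{"translation":[[0.123,-0.052,-0.022],[0.116,-0.065,-0.021],[0.109,-0.078,-0.02],[0.1,-0.09,-0.018],[0,0,0]],"turn":[[0,0,0],[0,0,0],[0,0,0],[0,0,0],[0,0,0]],"grip":[0,0,0,0,0]}'
python3 - <<'E'
from h import *
o=env.get_obs()
d=o['tool_pos']-C;print(np.degrees(np.arctan2(d@ey,d@ex)),np.hypot(d@ex,d@ey),d@n,o['qpos'])
E
```

```text
time_s: 6.5
tool_pos: [0.5835, 0.22, 0.1475]
tool_rot: [179.8, -20.0, 177.3]
force: [3.2, 0.8, -2.6]
grip_width: 0.0174
grasp_force: 12.0
time_s: 7.12
tool_pos: [0.5357, 0.2232, 0.1752]
tool_rot: [179.4, -20.1, 177.6]
force: [-0.8, 9.6, 0.9]
grip_width: 0.0146
grasp_force: 11.2
time_s: 7.75
tool_pos: [0.4991, 0.2058, 0.1957]
tool_rot: [179.0, -20.6, 178.0]
force: [-9.5, 15.4, 8.1]
grip_width: 0.0104
grasp_force: 13.0
-48.93687012842702 0.1094817832701925 0.010341082064703891 [-29.57415054  20.88290718  12.90818528  86.24975394 -12.00097786
  92.72149524  72.53772672]
```

```bash
python3 - <<'E'
from h import *
c=cam('wrist');t=cam('top')
k=cv2.resize(t['frame'][140:250,140:250],(384,384),interpolation=cv2.INTER_CUBIC)
k2=c['frame'][:,64:448]
save('w3',np.hstack([k2,k]))
E
```

```text
(no output)
```

View pics/w3.png

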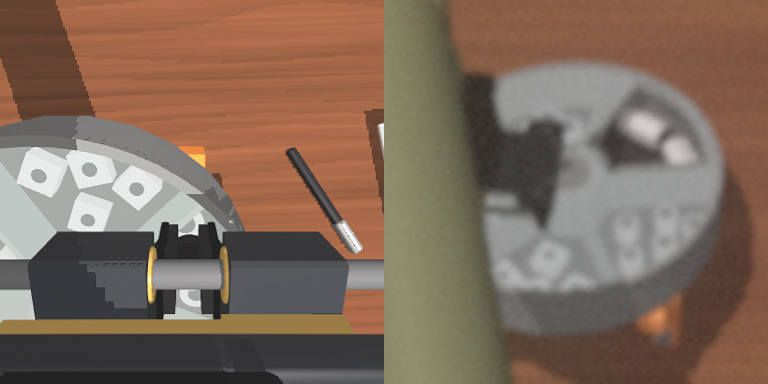

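The wrist view shows the knob at about (188,240), slipped towards the pads' edge. In the top view the opening now lies over the long nuts, near (655,125) in the picture. I let go, back off and measure the opening from close by.

```bash

python3 -m creep '{"translation":[[0,0,0],[0,0,0],[0,0,-0.3],[0,0,-0.6],[0,0,-0.6]],"turn":[[0,0,0],[0,0,0],[0,0,0],[0,0,0],[0,0,0]],"grip":[0.6,0.6,0.6,0.6,0.6]}'
python3 -m creep '{"translation":[[-0.6,-0.3,0],[-0.6,-0.3,0],[-0.6,-0.3,0.3],[-0.3,-0.3,0.3],[0,0,0]],"turn":[[0,0,0],[0,0,0],[0,0,0],[0,0,0],[0,0,0]],"grip":[1,1,1,1,1]}'
python3 - <<'E'
from h import *
import pickle
c=cam('wrist');t=cam('top');pickle.dump((c,t),open('w4.pkl','wb'))
save('w4',c['frame']);print(proj(c,[C,onc(.038,103.6,0),onc(.118,103.6,0),onc(.118,159.6,0),onc(.038,159.6,0)]))
E
```

```text
time_s: 8.48
tool_pos: [0.5453, 0.1937, 0.3069]
tool_rot: [179.9, -20.1, 177.2]
force: [-0.3, -0.4, 0.7]
grip_width: 0.0496
grasp_force: 0.0
time_s: 9.1
tool_pos: [0.6812, 0.0879, 0.1989]
tool_rot: [-179.9, -20.5, 176.8]
force: [0.2, 1.0, -0.1]
grip_width: 0.0856
grasp_force: 0.0
[[292.94910202  60.28606816]
 [243.2619581   76.50825838]
 [144.83307572 108.51297826]
 [246.91901182 198.31773157]
 [276.15740285 110.64181929]]
```

View pics/w4.png

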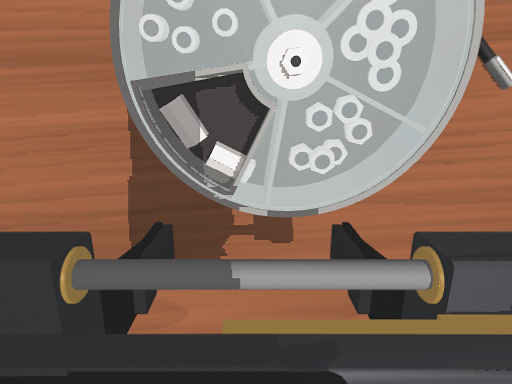

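The opening is near place. Its lip runs from (245,65) to (132,81) on one side and from (276,105) to (235,196) on the other, while a divider shows right of it. That puts it a few degrees short, so I measure the lip and divider angles.

```bash
python3 - <<'E'
from h import *
import pickle
c,t=pickle.load(open('w4.pkl','rb'))
f=lambda u,h:(lambda P:(np.hypot(P@ex,P@ey).round(3),np.degrees(np.arctan2(P@ey,P@ex)).round(1)))(plane(c,u,n,n@C+h)-C)
print('hub',((plane(c,[(294,60)],n,n@C+.01)-C)@np.c_[ex,ey]).round(4))
print('lipL',f([(132,82),(185,73),(243,65)],.003)); print('lipR',f([(276,107),(260,142),(236,195)],.003))
print('divR',f([(287,122),(267,205)],-.006),'divNext',f([(330,75),(425,132)],-.006),'divprev',f([(270,15),(262,2)],-.006))
# sharp edges profile along arc r=.1 (grey)
g=cv2.cvtColor(c['frame'],cv2.COLOR_RGB2GRAY)
A=np.arange(80,180,1.);p=proj(c,[onc(.1,x,.003) for x in A]);print([(int(x),int(g[int(v),int(u)])) for x,(u,v) in zip(A,p.round())])
E
```

```text
hub [[0.0009 0.0004]]
lipL (array([0.119, 0.079, 0.036]), array([93.6, 92.6, 91.1]))
lipR (array([0.035, 0.065, 0.117]), array([157.3, 155.4, 154.5]))
divR (array([0.047, 0.124]), array([174.6, 169. ])) divNext (array([0.031, 0.125]), array([-113.7, -119.8])) divprev (array([0.034, 0.044]), array([26.8, 28.1]))
[(80, 158), (81, 159), (82, 159), (83, 159), (84, 160), (85, 158), (86, 159), (87, 160), (88, 159), (89, 158), (90, 160), (91, 159), (92, 160), (93, 100), (94, 105), (95, 104), (96, 105), (97, 75), (98, 47), (99, 49), (100, 47), (101, 47), (102, 48), (103, 47), (104, 37), (105, 152), (106, 149), (107, 150), (108, 150), (109, 149), (110, 150), (111, 149), (112, 148), (113, 149), (114, 149), (115, 149), (116, 147), (117, 148), (118, 148), (119, 149), (120, 148), (121, 147), (122, 148), (123, 148), (124, 148), (125, 149), (126, 72), (127, 46), (128, 47), (129, 49), (130, 47), (131, 47), (132, 65), (133, 70), (134, 71), (135, 178), (136, 221), (137, 218), (138, 218), (139, 218), (140, 218), (141, 218), (142, 218), (143, 218), (144, 218), (145, 218), (146, 218), (147, 218), (148, 219), (149, 173), (150, 145), (151, 111), (152, 176), (153, 172), (154, 216), (155, 218), (156, 221), (157, 164), (158, 161), (159, 158), (160, 159), (161, 159), (162, 159), (163, 158), (164, 158), (165, 184), (166, 184), (167, 194), (168, 195), (169, 175), (170, 164), (171, 158), (172, 158), (173, 157), (174, 163), (175, 164), (176, 165), (177, 165), (178, 165), (179, 170)]
```

```bash
python3 - <<'E'
from h import *
t=np.radians(312.5);tan=-np.sin(t)*ex+np.cos(t)*ey
p=onc(.1,312.5,.009)
go(p-zt*.09,tan,zt);print(env.get_obs()['qpos'],env.get_obs()['tool_pos'],p)
E
```

```text
sign 1 turn units [ 0.0009  0.0012 -0.7563] trans in final axes [-2.363  0.605 -0.204] in present axes [ 2.123  1.202 -0.197]
sign -1 turn units [ 0.0009 -0.0008  0.2436] trans in final axes [ 2.363 -0.605 -0.204] in present axes [ 2.123  1.202 -0.197]
[-16.4906383   40.93129238  16.54608048  56.56526419 -12.91040626
 103.78345727  84.39743897] [0.68217446 0.09218713 0.20329096] [0.50223347 0.19706381 0.19211886]
```

```bash

python3 -m creep '{"translation":[[0,0,-0.6],[0.2,0.1,-0.6],[0.6,0.34,0],[0.6,0.34,0],[0.6,0.34,0]],"turn":[[0,0,0],[0,0,0],[0,0,0],[0,0,0],[0,0,0]],"grip":[1,1,1,1,1]}'
python3 -m creep '{"translation":[[0.12,0.08,0],[0,0,0],[0,0,0],[0,0,0],[0,0,0]],"turn":[[0,0,0.049],[0,0,0.049],[0,0,0.049],[0,0,0.049],[0,0,0.048]],"grip":[1,1,1,1,1]}'
python3 -m creep '{"translation":[[0,0,0],[0,0,0]],"turn":[[0,0,0],[0,0,0]],"grip":[1,1]}'
python3 - <<'E'
from h import *
t=np.radians(312.5);tan=-np.sin(t)*ex+np.cos(t)*ey
go(onc(.1,312.5,.009),tan,zt);print(env.get_obs()['qpos'])
E
```

```text
time_s: 9.82
tool_pos: [0.5674, 0.1893, 0.3509]
tool_rot: [179.7, -19.8, 177.5]
force: [0.3, 0.8, 1.8]
grip_width: 0.0872
grasp_force: 0.0
time_s: 10.45
tool_pos: [0.56, 0.1952, 0.3537]
tool_rot: [-166.1, -14.3, 131.4]
force: [-0.3, -0.3, 0.4]
grip_width: 0.0868
grasp_force: 0.0
time_s: 10.7
tool_pos: [0.5607, 0.1943, 0.3522]
tool_rot: [-166.1, -14.4, 131.8]
force: [0.2, -0.2, 0.7]
grip_width: 0.0869
grasp_force: 0.0
sign 1 turn units [ 5.000e-04  1.900e-03 -9.989e-01] trans in final axes [-2.000e-03  2.000e-03  2.131e+00] in present axes [-0.    -0.01   2.131]
sign -1 turn units [ 0.0012 -0.0003  0.0011] trans in final axes [ 2.000e-03 -2.000e-03  2.131e+00] in present axes [-0.    -0.01   2.131]
[-31.80235081  25.94435621  22.79794709  62.79079837 -15.19487204
 112.21658717  30.71511989]
```

```bash

python3 -m creep '{"translation":[[0,0,0.6],[0,0,0.6],[0,0,0.5],[0,0,0.3],[0,0,0.13]],"turn":[[0,0,0],[0,0,0],[0,0,0],[0,0,0],[0,0,0]],"grip":[1,1,1,1,1]}' 8
python3 -m creep '{"translation":[[0,0,0],[0,0,0],[0,0,0],[0,0,0],[0,0,0]],"turn":[[0,0,0],[0,0,0],[0,0,0],[0,0,0],[0,0,0]],"grip":[0,0,0,0,0]}'
python3 -m creep '{"translation":[[0,0,0],[0,0,0],[0,0,0],[0,0,0],[0,0,0]],"turn":[[0,0,0],[0,0,0],[0,0,0],[0,0,0],[0,0,0]],"grip":[0,0,0,0,0]}'
python3 - <<'E'
from h import *
t=np.radians(312.5);tan=-np.sin(t)*ex+np.cos(t)*ey
go(onc(.1,312.5,.009),tan,zt)
E
```

```text
time_s: 11.32
tool_pos: [0.502, 0.1969, 0.19]
tool_rot: [-165.9, -14.4, 131.6]
force: [0.4, 1.1, 3.5]
grip_width: 0.0871
grasp_force: 1.5
time_s: 11.95
tool_pos: [0.5036, 0.1973, 0.1909]
tool_rot: [-166.0, -14.4, 131.5]
force: [1.5, 2.3, 0.6]
grip_width: 0.0451
grasp_force: 0.8
time_s: 12.58
tool_pos: [0.5032, 0.1968, 0.1908]
tool_rot: [-165.9, -14.3, 131.5]
force: [0.8, 2.1, 0.9]
grip_width: 0.0183
grasp_force: 7.9
sign 1 turn units [-8.000e-04 -1.300e-03  9.997e-01] trans in final axes [-0.014  0.01  -0.011] in present axes [ 0.014 -0.01  -0.011]
sign -1 turn units [ 0.0008 -0.0005 -0.0003] trans in final axes [ 0.014 -0.01  -0.011] in present axes [ 0.014 -0.01  -0.011]
```

```bash

python3 -m creep '{"translation":[[0,0,0],[0,0,0],[0,0,-0.3],[0,0,-0.6],[0,0,-0.6]],"turn":[[0,0,0],[0,0,0],[0,0,0],[0,0,0],[0,0,0]],"grip":[0.6,0.6,0.6,0.6,0.6]}'
python3 -m creep '{"translation":[[0,0,-0.3],[0,0,0],[0,0,0],[0,0,0],[0,0,0]],"turn":[[0,0,-0.049],[0,0,-0.049],[0,0,-0.049],[0,0,-0.049],[0,0,-0.048]],"grip":[1,1,1,1,1]}'
python3 -m creep '{"translation":[[-0.6,-0.34,0],[-0.6,-0.34,0],[-0.6,-0.34,0.3],[-0.32,-0.2,0.6],[0,0,0]],"turn":[[0,0,0],[0,0,0],[0,0,0],[0,0,0],[0,0,0]],"grip":[1,1,1,1,1]}'
python3 - <<'E'
from h import *
import pickle
c=cam('wrist');pickle.dump(c,open('w5.pkl','wb'))
save('w5',c['frame'])
for r in (.11,.06):
  g=cv2.cvtColor(c['frame'],cv2.COLOR_RGB2GRAY)
  A=np.arange(85,185,1.)
  for h in(.003,-.006):
    p=proj(c,[onc(r,x,h) for x in A]);print(r,h,' '.join(str(int(g[int(v),int(u)])) for x,(u,v) in zip(A,p.round())))
E
```

```text
time_s: 13.2
tool_pos: [0.5441, 0.1937, 0.3044]
tool_rot: [-165.8, -14.3, 131.5]
force: [1.0, -0.3, 0.2]
grip_width: 0.0509
grasp_force: 0.0
time_s: 13.82
tool_pos: [0.5522, 0.1933, 0.3256]
tool_rot: [179.8, -20.0, 177.5]
force: [-0.2, 0.5, -0.4]
grip_width: 0.0857
grasp_force: 0.0
time_s: 14.45
tool_pos: [0.6797, 0.0873, 0.1944]
tool_rot: [-179.9, -20.6, 176.9]
force: [0.5, 0.1, 0.3]
grip_width: 0.0865
grasp_force: 0.0
0.11 0.003 179 180 180 181 182 181 181 181 181 184 191 192 190 182 182 183 183 185 101 104 85 85 85 88 87 88 87 87 87 87 88 87 88 88 89 90 89 88 88 89 89 89 90 89 88 90 89 91 90 91 90 91 111 119 117 118 117 118 118 118 118 118 121 93 92 93 92 92 92 91 90 119 120 90 93 93 99 96 169 187 187 185 192 193 189 187 187 187 187 187 186 187 186 187 187 186 187 187 187 187
0.11 -0.006 157 157 157 157 160 158 156 159 158 182 186 192 193 183 185 174 179 173 96 103 106 82 84 63 86 88 88 89 88 90 89 89 88 88 88 89 89 89 89 88 87 88 89 90 90 90 90 91 90 90 88 110 114 117 117 117 117 118 118 118 118 117 118 119 119 120 93 93 91 91 91 92 92 93 93 92 106 102 98 183 187 183 181 192 193 186 187 187 186 187 187 186 187 186 187 187 187 187 186 187
0.06 0.003 160 160 159 159 160 159 158 189 190 196 196 197 197 159 159 175 155 176 177 136 37 47 46 46 46 47 64 65 69 69 67 69 68 70 69 68 69 69 68 66 68 69 69 70 67 68 69 70 69 69 69 70 70 70 68 69 64 67 65 66 67 67 68 65 68 67 67 67 43 45 46 46 45 46 43 52 158 175 173 173 184 194 196 197 193 168 161 161 161 160 161 160 160 160 161 160 159 161 160 159
0.06 -0.006 159 160 160 159 159 160 158 166 189 189 195 195 195 198 160 161 159 176 176 177 183 43 46 45 47 45 46 43 69 68 68 68 69 66 68 67 68 68 69 68 67 70 69 69 68 69 68 68 66 66 69 70 66 67 69 67 68 66 66 67 70 66 64 66 67 65 67 69 54 43 44 43 46 45 47 44 53 102 160 173 173 173 187 195 196 197 162 160 160 160 160 160 160 160 160 161 160 159 161 160
```

View pics/w5.png

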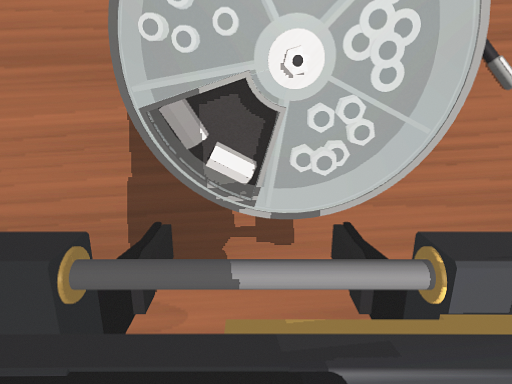

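The lip's inner edges lie at about 105° and 160°, centred on 132.5°. The dividers at about 96° and 168.4° centre on 132.1°, so the opening is square to within a degree. Next, the nut.

```bash
python3 - <<'E'
from h import *
go([.70,-.257,.16],lev)
E
```

```text
sign 1 turn units [ 0.0005 -0.1128 -0.0011] trans in final axes [-0.444 -4.316  0.481] in present axes [-0.596 -4.314  0.287]
sign -1 turn units [-1.761e-01 -8.000e-04  9.833e-01] trans in final axes [0.444 4.316 0.481] in present axes [-0.596 -4.314  0.287]
```

```bash

python3 -m creep '{"translation":[[0,0,-0.5],[0,-0.6,0],[0,-0.6,0],[0,-0.6,0],[0,-0.6,0]],"turn":[[0,0,0],[0,0,0],[0,-0.028,0],[0,-0.028,0],[0,-0.028,0]],"grip":[1,1,1,1,1]}'
python3 -m creep '{"translation":[[-0.1,-0.6,0.2],[-0.1,-0.6,0.2],[-0.1,-0.6,0.2],[-0.1,-0.1,0.1],[0,0,0]],"turn":[[0,-0.028,0],[0,0,0],[0,0,0],[0,0,0],[0,0,0]],"grip":[1,1,1,1,1]}'
python3 - <<'E'
from h import *
import pickle
c=cam('wrist');pickle.dump(c,open('w6.pkl','wb'))
go([.70,-.257,.16],lev)
q=proj(c,[[.623,-.257,.042]])[0];print(q)
u,v=q.astype(int);g=c['frame'][v-60:v+60,u-60:u+60];save('w6',cv2.resize(g,None,fx=4,fy=4));print(g.shape)
P=cloud(c);m=(abs(P[...,2]-.042)<.004)&(np.hypot(P[...,0]-.623,P[...,1]+.257)<.04);print(m.sum(),P[m].mean(0))
m=m.astype(np.uint8);cn=max(cv2.findContours(m,0,2)[0],key=cv2.contourArea);W=plane(c,cn.reshape(-1,2),[0,0,1],.042)[:,:2]
H=cv2.convexHull((W*1e4).astype(np.int32)).reshape(-1,2)/1e4
hc=(H.max(0)+H.min(0))/2
for a in range(0,180,6):
  d=np.array([np.cos(np.radians(a)),np.sin(np.radians(a))]);s=W@d;print(a,round(1000*np.ptp(s),1),end='; ')
print(cv2.minEnclosingCircle((W*1000).astype(np.float32)))
E
```

```text
time_s: 15.12
tool_pos: [0.6873, -0.102, 0.2423]
tool_rot: [179.8, -4.4, 177.3]
force: [1.0, -1.1, -0.5]
grip_width: 0.087
grasp_force: 0.0
time_s: 15.75
tool_pos: [0.7107, -0.2543, 0.1825]
tool_rot: [179.8, 0.3, 177.2]
force: [0.1, 0.1, 0.4]
grip_width: 0.0872
grasp_force: 0.0
sign 1 turn units [0.0011 0.0018 0.0002] trans in final axes [ 0.135 -0.056  0.284] in present axes [ 0.137 -0.057  0.283]
sign -1 turn units [-0.0028  0.0018 -0.9998] trans in final axes [-0.135  0.056  0.284] in present axes [ 0.137 -0.057  0.283]
[243.53153989  82.61403211]
(120, 120, 3)
562 [ 0.62100739 -0.25536703  0.04116532]
0 22.4; 6 21.9; 12 22.5; 18 23.2; 24 23.9; 30 24.2; 36 24.3; 42 24.2; 48 24.0; 54 23.5; 60 22.8; 66 21.9; 72 22.3; 78 23.1; 84 23.6; 90 24.0; 96 24.2; 102 24.1; 108 23.8; 114 23.2; 120 22.7; 126 21.9; 132 22.3; 138 23.1; 144 23.8; 150 24.2; 156 24.3; 162 24.1; 168 23.7; 174 23.0; ((621.0692138671875, -255.3822784423828), 12.266447067260742)
```

View pics/w6.png

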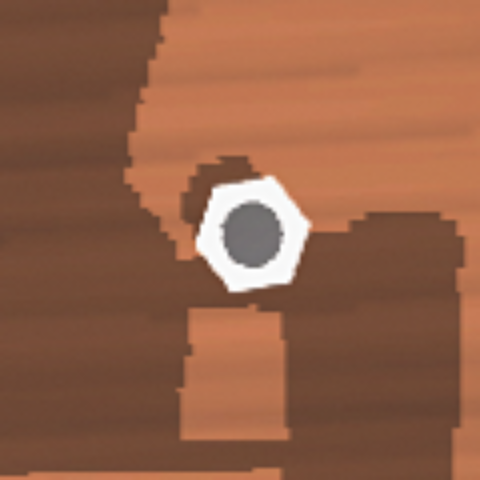

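The nut's top face is at (253,233) in the crop, a clean hexagon with flats facing about 7°, 67° and 127°. Its centre comes out at (0.621,-0.2555), with the expected height and width.

```bash

python3 -m creep '{"translation":[[0.5,0,0],[0.5,0,0],[0,0,0.4],[0,0,0],[0,0,0]],"turn":[[0,0,0.05],[0,0,0.05],[0,0,0.013],[0,0,0],[0,0,0]],"grip":[1,1,1,1,1]}'
python3 - <<'E'
from h import *
a=np.radians(67);go([.621,-.2555,.018],[np.cos(a),np.sin(a),0])
E
```

```text
time_s: 16.42
tool_pos: [0.6321, -0.2439, 0.1501]
tool_rot: [179.8, 0.2, 157.0]
force: [0.0, -0.5, -0.3]
grip_width: 0.087
grasp_force: 0.0
sign 1 turn units [0.0013 0.0013 0.0002] trans in final axes [ 0.071 -0.188  1.651] in present axes [ 0.078 -0.194  1.65 ]
sign -1 turn units [-0.0021  0.002  -0.9998] trans in final axes [-0.071  0.188  1.651] in present axes [ 0.078 -0.194  1.65 ]
```

```bash

python3 -m creep '{"translation":[[0.07,-0.19,0.3],[0,0,0.6],[0,0,0.4],[0,0,0.25],[0,0,0.1]],"turn":[[0,0,0],[0,0,0],[0,0,0],[0,0,0],[0,0,0]],"grip":[1,1,1,1,1]}' 25
python3 -m creep '{"translation":[[0,0,0],[0,0,0],[0,0,0],[0,0,0],[0,0,0]],"turn":[[0,0,0],[0,0,0],[0,0,0],[0,0,0],[0,0,0]],"grip":[0,0,0,0,0]}'
python3 -m creep '{"translation":[[0,0,0],[0,0,0],[0,0,0],[0,0,0],[0,0,0]],"turn":[[0,0,0],[0,0,0],[0,0,0],[0,0,0],[0,0,0]],"grip":[0,0,0,0,0]}'
python3 -m creep '{"translation":[[0,0,-0.3],[0,0,-0.6],[0,0,-0.6],[0,0,-0.6],[0,0,-0.4]],"turn":[[0,0,0],[0,0,0],[0,0,0],[0,0,0],[0,0,0]],"grip":[0,0,0,0,0]}'
python3 - <<'E'
from h import *
zt2=-np.array([np.sin(np.radians(20)),-.016,np.cos(np.radians(20))])
p=onc(.075,132.3,-.012);print(p)
go(p-.12*zt2,lev,zt2);print(env.get_obs()['qpos'])
E
```

```text
time_s: 17.05
tool_pos: [0.6205, -0.2567, 0.016]
tool_rot: [179.8, 0.1, 156.9]
force: [-0.2, 0.0, -0.0]
grip_width: 0.0871
grasp_force: 0.0
time_s: 17.68
tool_pos: [0.62, -0.2569, 0.0164]
tool_rot: [179.8, 0.1, 156.8]
force: [1.2, -0.0, -0.8]
grip_width: 0.0451
grasp_force: 0.0
time_s: 18.3
tool_pos: [0.62, -0.2566, 0.0162]
tool_rot: [179.8, 0.1, 156.9]
force: [-0.2, 1.0, 0.7]
grip_width: 0.0217
grasp_force: 25.0
time_s: 18.92
tool_pos: [0.6195, -0.2581, 0.2188]
tool_rot: [179.8, 0.3, 156.8]
force: [0.1, 0.8, -1.9]
grip_width: 0.0218
grasp_force: 25.0
[0.59376773 0.07003407 0.11118164]
sign 1 turn units [ 0.0205  0.1116 -0.1126] trans in final axes [ 0.022  4.083 -0.061] in present axes [ 1.429  3.824 -0.06 ]
sign -1 turn units [ 0.1565 -0.0288  0.8736] trans in final axes [-0.022 -4.083 -0.061] in present axes [ 1.429  3.824 -0.06 ]
[ -0.61394742  22.15616946  28.20517971  81.35565223 -10.63984248
  78.83513842  94.64554991]
```

```bash

python3 -m creep '{"translation":[[0,0,0],[0,0,0],[0,0,0],[0,0,0],[0,0,0]],"turn":[[0.005,0.028,-0.028],[0.005,0.028,-0.028],[0.005,0.028,-0.028],[0.005,0.028,-0.028],[0,0,0]],"grip":[0,0,0,0,0]}'
python3 -m creep '{"translation":[[0,0.4,0],[0,0.6,0],[0,0.6,0],[0,0.6,0],[0,0.6,0]],"turn":[[0,0,0],[0,0,0],[0,0,0],[0,0,0],[0,0,0]],"grip":[0,0,0,0,0]}'
python3 -m creep '{"translation":[[0,0.6,0],[0,0.5,0],[0,0.18,0],[0,0,0]],"turn":[[0,0,0],[0,0,0],[0,0,0],[0,0,0]],"grip":[0,0,0,0]}'
python3 - <<'E'
from h import *
zt2=-np.array([np.sin(np.radians(20)),-.016,np.cos(np.radians(20))])
go(onc(.075,132.3,-.012),lev,zt2);print(env.get_obs()['qpos'])
E
```

```text
time_s: 19.55
tool_pos: [0.62, -0.2566, 0.2133]
tool_rot: [179.8, -20.4, 177.3]
force: [-0.6, -0.5, -2.3]
grip_width: 0.0217
grasp_force: 25.0
time_s: 20.18
tool_pos: [0.6298, -0.0328, 0.2175]
tool_rot: [179.9, -20.1, 177.1]
force: [0.5, 0.1, -0.9]
grip_width: 0.0217
grasp_force: 25.0
time_s: 20.68
tool_pos: [0.635, 0.0686, 0.2173]
tool_rot: [179.9, -20.1, 177.3]
force: [0.2, -0.7, -1.3]
grip_width: 0.0212
grasp_force: 25.0
sign 1 turn units [ 0.0008 -0.0007 -0.0002] trans in final axes [ 0.03  -0.006  1.423] in present axes [ 0.027 -0.009  1.423]
sign -1 turn units [-0.0011 -0.0012  0.9998] trans in final axes [-0.03   0.006  1.423] in present axes [ 0.027 -0.009  1.423]
[-18.15496084  34.0655302   19.01112449  66.01663345 -11.94072548
 101.63804687  86.55856169]
```

```bash

python3 -m creep '{"translation":[[0.01,-0.03,0.3],[0,0,0.5],[0,0,0.3],[0,0,0.2],[0,0,0.12]],"turn":[[0,0,0],[0,0,0],[0,0,0],[0,0,0],[0,0,0]],"grip":[0,0,0,0,0]}'
python3 -m creep '{"translation":[[0,0,0],[0,0,0]],"turn":[[0,0,0],[0,0,0]],"grip":[0,0]}'
python3 - <<'E'
from h import *
o=env.get_obs();d=o['tool_pos']-C;print(np.degrees(np.arctan2(d@ey,d@ex)),np.hypot(d@ex,d@ey),d@n,o['force'])
E
```

```text
time_s: 21.3
tool_pos: [0.595, 0.0668, 0.1104]
tool_rot: [179.9, -20.2, 177.1]
force: [0.2, 1.4, -1.3]
grip_width: 0.0222
grasp_force: 25.0
time_s: 21.55
tool_pos: [0.5959, 0.0683, 0.1115]
tool_rot: [179.8, -20.1, 177.3]
force: [-0.6, -0.5, -0.5]
grip_width: 0.0218
grasp_force: 25.0
132.36955566420008 0.07737370055484469 -0.010588756312832306 [-0.58624311 -0.49361425 -0.48589096]
```

No contact so far, and the nut is through the opening. I release it with a small opening and draw straight back.

```bash

python3 -m creep '{"translation":[[0,0,0],[0,0,0],[0,0,-0.2],[0,0,-0.4],[0,0,-0.6]],"turn":[[0,0,0],[0,0,0],[0,0,0],[0,0,0],[0,0,0]],"grip":[0.36,0.36,0.36,0.36,0.36]}'
python3 -m creep '{"translation":[[0,0,-0.2],[-0.5,0,0],[-0.5,0.1,0],[0,0,0],[0,0,0]],"turn":[[0,0,0],[0,0,0],[0,0,0],[0,0,0],[0,0,0]],"grip":[0.36,0.36,0.36,0.36,0.36]}'
python3 - <<'E'
from h import *
c=cam('wrist');save('w7',c['frame'])
P=cloud(c);D=P-C;r=np.hypot(D@ex,D@ey);h=D@n;a=np.degrees(np.arctan2(D@ey,D@ex));m=(r<.11)&(r>.04)&(abs(a-132)<26)
print('height above underside in opening: max',(h[m].max()+.056).round(3),np.percentile(h[m]+.056,[50,90,97]).round(3))
E
```

```text
time_s: 22.18
tool_pos: [0.6281, 0.0667, 0.2019]
tool_rot: [179.9, -20.3, 177.3]
force: [1.4, -1.1, 0.1]
grip_width: 0.0315
grasp_force: 0.0
time_s: 22.8
tool_pos: [0.7089, 0.0705, 0.189]
tool_rot: [179.9, -20.2, 177.3]
force: [-0.3, -0.3, 0.5]
grip_width: 0.031
grasp_force: 0.0
height above underside in opening: max 0.279 [0.255 0.274 0.276]
```

View pics/w7.png

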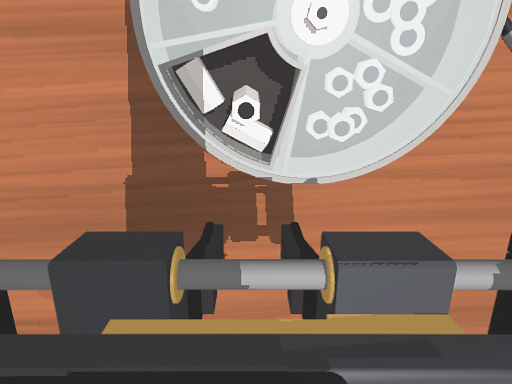

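The nut stands in the compartment at (246,105), against the stock nuts. The opening still lies evenly between its dividers. I check the heights once more and then hand in.

```bash
python3 - <<'E'
from h import *
c=cam('wrist')
D=depth_pt(c,[(246,90),(246,100),(238,105),(256,112),(225,65)])-C
h=D@n+.056;print(h.round(3),np.hypot(D@ex,D@ey).round(3))
g=cv2.cvtColor(c['frame'],cv2.COLOR_RGB2GRAY);A=np.arange(90,175,1.)
p=proj(c,[onc(.06,x,.003) for x in A]);print(' '.join(str(int(g[int(v),int(u)])) for u,v in p.round()))
if h[:4].max()<.056: print(env.sign_off())
E
```

```text
[0.03  0.048 0.048 0.048 0.004] [0.076 0.079 0.087 0.082 0.08 ]
190 191 191 190 189 226 225 224 223 195 189 215 213 214 213 44 53 54 54 53 53 56 54 56 54 53 55 80 79 79 79 81 81 80 81 80 79 81 77 79 80 79 79 80 81 81 80 81 79 81 79 79 81 76 76 80 80 78 79 83 79 82 52 54 54 53 54 54 53 52 100 190 209 206 205 217 224 224 226 212 193 189 190 191 190
the job is handed in; nothing more can be done
None
```

The job is handed in: the opening stands square over the long-nut compartment to within about 1°, and the loose nut stands upright on its floor below the cover. The arm is clear, and the tape measure, spray bottle and marker were left alone.

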